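# Close the sample cover and slide the carriage under the probe

### The job

At the station with the wide bell-shaped probe, get the sample ready for measuring: with the fingertips, gently push the upright cover over until it lies shut flat on the sample chuck, then push the carriage by its front plate until it is fully home under the probe. Only push, do not grip or lift anything; leave the other station, with the slim probe, and the loose things on the bench as they are.

Things in the scene. Friction and masses are not known exactly. Their poses are not given: they have to be found in the camera images.
- bell_station: Station with the wide bell-shaped probe (barrel 96 mm across, tapered neck), fixed to the bench. Base 340 x 110 mm; a 60 mm wide column stands at x = 190 mm, 375 mm tall; the probe hangs over x = 90 mm, lower end 135 mm above the bench; a small knob at x = 130, 285 mm up, reaches y = 57 mm. Origin at bench level under the rails, x from the open front to the column, y left, z up
- bell_carriage (a joint): How far (m) the bell station's aluminium carriage stands out to the front: 0 = fully home under the probe, at a hard stop; 0.14 = all out. Slides along the station's x with 4 N friction, stays where left. Plate 150 x 100 mm, top 47 mm above the bench, carrying a black 92 mm square chuck with a glass chip, centred at station x = 90 mm minus this value, y = 0
- bell_push (a point): Centre of the front face of that carriage's push plate (upright, 60 mm wide, 8 mm thick, 35 to 82 mm above the bench); 60 mm above the bench, 104 mm in front of the chuck's centre. Axes as the station's; x is the way home
- bell_cover (a joint): Angle (rad) of the hinged cover over that chuck: 0 = shut flat on the chuck, pi/2 = upright, 1.95 = leaning outward (to +y) at its stop. Friction keeps it where it is left (1 to 2 N at its free edge moves it), so push it right down
- bell_hinge (a point): Middle of the cover's hinge line, on the left (+y) side of the chuck, 48 mm from its centre, 66 mm above the bench; the line runs along the station's x. Axes as the station's. It rides on the carriage
- bell_cover_edge (a point): Middle of the cover's free edge on its outer (when shut: upper) face, 94 mm from the hinge line. Cover: grey plastic frame 90 mm wide along the hinge, 6 mm thick, with a clear window; a 30 mm wide tab stands 11 mm past the edge. Shut, its upper face is 72 mm above the bench. Thin: keep pushes on it below 40 N
- slim_station: Station with the slim straight probe (30 mm across), fixed to the bench. Base 340 x 110 mm; a 60 mm wide column stands at x = 190 mm, 375 mm tall; the probe hangs over x = 90 mm, lower end 135 mm above the bench; a small knob at x = 130, 285 mm up, reaches y = 57 mm. Origin at bench level under the rails, x from the open front to the column, y left, z up
- slim_carriage (a joint): How far (m) the slim station's aluminium carriage stands out to the front: 0 = fully home under the probe, at a hard stop; 0.14 = all out. Slides along the station's x with 4 N friction, stays where left. Plate 150 x 100 mm, top 47 mm above the bench, carrying a black 92 mm square chuck with a glass chip, centred at station x = 90 mm minus this value, y = 0
- slim_push (a point): Centre of the front face of that carriage's push plate (upright, 60 mm wide, 8 mm thick, 35 to 82 mm above the bench); 60 mm above the bench, 104 mm in front of the chuck's centre. Axes as the station's; x is the way home
- slim_cover (a joint): Angle (rad) of the hinged cover over that chuck: 0 = shut flat on the chuck, pi/2 = upright, 1.95 = leaning outward (to +y) at its stop. Friction keeps it where it is left (1 to 2 N at its free edge moves it), so push it right down
- slim_hinge (a point): Middle of the cover's hinge line, on the left (+y) side of the chuck, 48 mm from its centre, 66 mm above the bench; the line runs along the station's x. Axes as the station's. It rides on the carriage
- slim_cover_edge (a point): Middle of the cover's free edge on its outer (when shut: upper) face, 94 mm from the hinge line. Cover: grey plastic frame 90 mm wide along the hinge, 6 mm thick, with a clear window; a 30 mm wide tab stands 11 mm past the edge. Shut, its upper face is 72 mm above the bench. Thin: keep pushes on it below 40 N
- lens_cap: Bystander, loose, to be left alone: black lens cap, disc 48 mm across, 16 mm high. Origin at the centre of its underside
- gauge_block: Bystander, loose, to be left alone: steel block 35 x 30 x 20 mm. Origin at the centre of its underside
- vial: Bystander, loose, to be left alone: small amber vial, 26 mm across, 50 mm high. Origin at the centre of its underside
- driver: Bystander, loose, to be left alone: screwdriver lying down, 160 mm long. Origin at the centre of its underside
- optic_post: Bystander, loose, to be left alone: steel post, 75 mm high on a 32 mm foot. Origin at the centre of its underside
- sample_tray: Bystander, loose, to be left alone: grey open tray 100 x 120 x 22 mm with four compartments. Origin at the centre of its underside
- lens_tube: Bystander, loose, to be left alone: black tube 38 mm across, 75 mm high. Origin at the centre of its underside

How it is judged:
By the outcome, as a careful person would: the job done as asked, in the order asked, and still so for the second after the job is handed in, with the robot touching nothing.
It also fails if it takes over 58 s, if anything falls off the work surface, if the arm or the gripper's body presses on something with over 40 N, if the wrist force passes 120 N, or if a joint passes its speed limit or range.

### The arm

A 7-joint arm with a two-finger parallel gripper is mounted at the origin on the work surface. World frame = base frame: x ahead of the robot, y to its left, z up, the work surface at z = 0. Lengths are in m, angles in rad, forces in N, time in s.
With the tool pointing down it reaches from about 0.4 to 0.85 m from the base axis. Payload 10.4 kg.
Tool frame: the origin (TCP) lies midway between the tips of the shut fingers; the grasp point (between the pads) lies 19 mm behind it (robot.grip_depth is the distance from the TCP to the grasp point, in m); z points along the fingers, y is the line along which they close (so a half turn about z gives the same grasp; the last joint's range is limited). The gripper opens to 85 mm and grips with 20 to 120 N. Pads are 22 mm wide; open, the fingers measure 114 mm over their backs; the gripper's body (76 mm by 85 mm) begins 54 mm behind the grasp point. The pads swing forward as they close: fully open they stand 13 mm farther back than shut.
Start: joints at [1.31, 0.332, -0.065, 1.46, 0.022, 1.35, -0.088], TCP at [0.147, -0.607, 0.231] pointing down, gripper open.
Joint ranges: [-2.6, 2.6], [-0.5, 2.12], [-1.47, 1.34], [0.16, 2.42], [-1.27, 4.41], [0.06, 2.06], [-2.6, 2.6]. Speed limits (rad/s): [2.22, 2.22, 2.79, 2.79, 3.14, 3.14, 3.14].

### API

Orientations are given as a unit quaternion [x, y, z, w].
In Python, from rig import robot gives the robot as it stands.
- The arm moves only by the shell command python3 -m jog 'ROWS' [FORCE]. ROWS is JSON, a list of rows, each a list of 5 numbers: the opening, from -1 (shut) to 1 (fully open), then the shift along the tool's x, y, z in mm, then the turn about the tool's z in rad. A call has 1 to 12 rows; each row is the pose to reach, as a shift and turn from the pose commanded when the call began, along the tool's axes at that moment; what a row does not reach only later rows make up. A row lasts 1/12 s, in which the tool goes at most 41.7 mm and 7.16 degrees, less where a joint would pass 70% of its speed; a pose out of reach is approached as far as the arm can. A call with a gripper value outside its range is refused whole. The fingers move at their own pace and stop on an object; FORCE is the grip in N (left out, the last holds). Time passes only in rows, so rows that repeat a pose let the fingers close. It gives the time, the measured TCP pose, the force, the opening and the grip force at its end, in the units of the state.
- robot.sense(): the state, without advancing time (a new reading comes with each control period).
- robot.snapshot(name): name is "scene" or "top" or "wrist"; returns a dict with "frame" (384x512x3 uint8, blue, green, red), "depth" (384x512 float32, m along the optical axis (not along the pixel's ray), 0 where there is no reading), "fx", "fy", "cx", "cy" (pixels), "origin" and "rotation" of the camera in the world. Camera axes: x right, y up, looking along -z (the intrinsics and any distortion apply to the point x, -y, -z); pixel columns grow to the right and rows downward; lengths in m; the calibration is good to about 2 mm. A picture is of the moment at which its call begins.
- robot.job_done(): hands the job in; it is judged then, once.
Trained networks look in the newest picture that a camera, given by its name, has taken for a name from the list of things; names that differ only in an ending like _2 or _b are one class to them, and where a whole thing is asked for, a point or a joint stands for the part that bears it (a point fixed in the world has none). Each returns a list of dicts, best first, with "confidence" (0 to 1); they miss things now and then, are a little off and sometimes report something else, mostly with a low value. They report only what shows in the picture. A call takes as long as a camera call.
- robot.look_for(label, camera): "box" ([centre column, centre row, width, height] as shares, 0 to 1, of the picture: columns of its width, rows of its height, round what is visible of it).
- robot.silhouettes(label, camera): "mask" (384x512 bool, what is visible of it) and "box" ([centre column, centre row, width, height] as shares, 0 to 1, of the picture: columns of its width, rows of its height, round what is visible of it).
- robot.spot_point(label, camera): "point" ([column, row] as shares, 0 to 1, of the picture: columns of its width, rows of its height: a listed point, or the origin of a listed thing).
The state is a dict: "time": time; "joints": joint angles; "qvel": joint speeds; "tau": joint torques, N m; "tcp_pos": TCP position; "orientation": TCP orientation; "wrist_force": force on the tool from outside, world axes, zero at the start; "torque": the same for the moment, N m; "gripper_width": finger opening in m; "grip_force": force on a finger pad.
Only numpy, scipy, OpenCV 4.12 (cv2) and the standard library are available. Lean on these libraries where they do the work, as an engineer would, in place of code of your own. Each camera call takes 0.05 s, during which the arm holds its last target. There are 200 camera calls.

## Working session

There is one attempt and no reset: what is moved stays moved. The work goes in short steps, Python scripts to look and compute and a shell command to move; the robot and the scene stay as the last step left them, time stands still between calls to the robot, and variables do not carry over. Pictures are saved under pics/ and viewed, at most 10 in all, crops included, and the job is handed in when it is done.

```bash
mkdir -p pics
cat > h.py <<'E'
from rig import robot
import numpy as np, cv2
def snap(c,n):
    s=robot.snapshot(c); cv2.imwrite('pics/%s.png'%n,s['frame']); return s
def world(s,col,row,d=None,z=None):
    o=np.array(s['origin']);R=np.array(s['rotation']); R=R if R.shape==(3,3) else None
    r=R@np.array([(col-s['cx'])/s['fx'],-(row-s['cy'])/s['fy'],-1])
    if z is not None: d=(z-o[2])/r[2]
    if d is None:
        w=s['depth'][int(row)-1:int(row)+2,int(col)-1:int(col)+2]; w=w[w>0]; d=np.median(w) if len(w) else np.nan
    return o+d*r
E
python3 - <<'E'
from h import *
np.set_printoptions(precision=3,suppress=True)
for c in('scene','top'):
    s=snap(c,c+'1'); print(c,s['origin'],s['fx'],np.array(s['rotation']).tolist())
    for l,z in(('bell_station',0),('bell_push',.06),('bell_hinge',.066),('bell_cover_edge',None),('slim_station',0),('slim_push',.06),('slim_hinge',.066)):
        for p in robot.spot_point(l,c)[:2]:
            x,y=p['point'][0]*512,p['point'][1]*384
            if 0<x<510 and 0<y<382: print(l,round(p['confidence'],2),int(x),int(y),world(s,x,y),world(s,x,y,z=z) if z is not None else '')
print(robot.sense())
E
```

```text
scene [0.569 0.809 0.822] 414.87091989311295 [-0.014593302045382084, 0.40529966633945524, 0.9140414683249494, -0.006885505276232757]Traceback (most recent call last):
  File "<stdin>", line 8, in <module>
  File "h.py", line 7, in world
    r=R@np.array([(col-s['cx'])/s['fx'],-(row-s['cy'])/s['fy'],-1])
      ~^~~~~~~~~~~~~~~~~~~~~~~~~~~~~~~~~~~~~~~~~~~~~~~~~~~~~~~~~~~~
ValueError: matmul: Input operand 0 does not have enough dimensions (has 0, gufunc core with signature (n?,k),(k,m?)->(n?,m?) requires 1)
```

Rotation is a quaternion.

```bash
sed -i "s/R=np.array(s\['rotation'\]).*/R=Rotation.from_quat(s['rotation']).as_matrix()/; 2a from scipy.spatial.transform import Rotation" h.py
cat > look.py <<'E'
from h import *
import sys
np.set_printoptions(precision=3,suppress=True)
for c in('scene','top'):
    s=snap(c,c+sys.argv[1]); print(c,s['origin'],s['fx'],[k for k in s if 'dist' in k])
    for l,z in(('bell_station',0),('bell_push',.06),('bell_hinge',.066),('bell_cover_edge',.16),('slim_station',0),('slim_push',.06),('slim_hinge',.066)):
        for p in robot.spot_point(l,c)[:2]:
            x,y=p['point'][0]*512,p['point'][1]*384
            if 0<x<510 and 0<y<382: print(l,round(p['confidence'],2),int(x),int(y),world(s,x,y),world(s,x,y,z=z))
print(robot.sense())
E
python3 look.py 1
```

```text
scene [0.569 0.809 0.822] 414.87091989311295 []
bell_station 0.85 250 278 [0.593 0.237 0.048] [0.595 0.202 0.   ]
bell_push 0.36 290 131 [ 0.464 -0.42   0.007] [ 0.471 -0.341  0.06 ]
bell_hinge 0.72 270 281 [0.547 0.264 0.073] [0.547 0.259 0.066]
bell_cover_edge 0.66 272 261 [0.545 0.276 0.157] [0.545 0.279 0.16 ]
bell_cover_edge 0.26 262 136 [ 0.563 -0.382  0.014] [ 0.564 -0.167  0.16 ]
slim_station 0.73 240 368 [0.61  0.432 0.017] [0.61  0.424 0.   ]
slim_station 0.61 248 180 [ 0.605 -0.11   0.045] [ 0.607 -0.164  0.   ]
slim_push 0.59 259 137 [ 0.575 -0.383  0.008] [ 0.575 -0.307  0.06 ]
slim_push 0.57 295 171 [ 0.467 -0.153  0.045] [ 0.469 -0.134  0.06 ]
top [ 0.382 -0.002  1.176] 386.7811054728979 []
bell_station 0.76 183 191 [0.571 0.192 0.065] [0.582 0.203 0.   ]
bell_push 0.67 170 239 [0.435 0.235 0.002] [0.432 0.223 0.06 ]
bell_hinge 0.9 158 197 [0.547 0.258 0.085] [0.55  0.262 0.066]
bell_cover_edge 0.72 144 192 [0.576 0.322 0.004] [0.55  0.279 0.16 ]
bell_cover_edge 0.62 107 236 [0.438 0.416 0.021] [0.431 0.366 0.16 ]
slim_station 0.91 299 185 [ 0.598 -0.147  0.064] [ 0.61  -0.156  0.   ]
slim_station 0.73 380 202 [ 0.554 -0.387  0.049] [ 0.562 -0.404  0.   ]
slim_push 0.71 298 235 [ 0.454 -0.15   0.   ] [ 0.451 -0.143  0.06 ]
slim_hinge 0.86 286 194 [ 0.553 -0.099  0.159] [ 0.569 -0.107  0.066]
{'time': 0.9, 'joints': array([ 1.31 ,  0.332, -0.065,  1.46 ,  0.022,  1.35 , -0.089]), 'qvel': array([ 0.002, -0.   , -0.001, -0.001,  0.001,  0.003, -0.002]), 'tau': array([  0.001, -62.521,   0.05 , -39.183,   0.017,   0.002,  -0.   ]), 'tcp_pos': array([ 0.147, -0.607,  0.231]), 'orientation': array([0.993, 0.119, 0.   , 0.   ]), 'wrist_force': array([-0.499,  0.164, -0.045]), 'torque': array([-0.007,  0.025,  0.067]), 'grip_force': 0.0, 'gripper_width': 0.08512042272973379}
```

View pics/scene1.png

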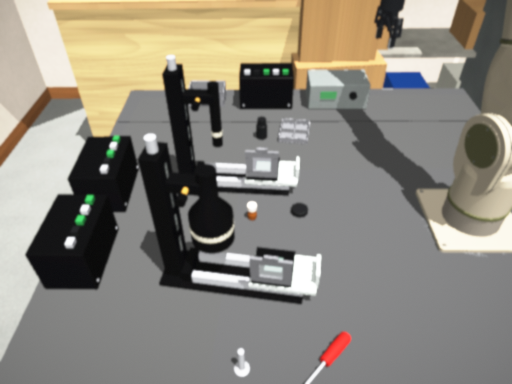

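View pics/top1.png

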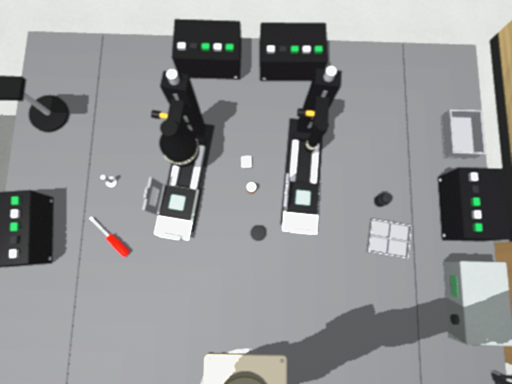

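The scene shows the bell station at the left/near side (top picture: push plate ~(173,237), chuck (177,202), upright cover ~(152,195), probe (180,145)). The slim station is at x≈303. The driver, post and vial lie clear of the near area. Next I fit the pose from depth.

Run:
```python
from h import *
np.set_printoptions(precision=3,suppress=True)
for c in('top','scene'):
    s=robot.snapshot(c); d=s['depth']
    v,u=np.mgrid[:384,:512]
    R=Rotation.from_quat(s['rotation']).as_matrix()
    P=np.stack([(u-s['cx'])/s['fx']*d,-(v-s['cy'])/s['fy']*d,-d],-1)@R.T+s['origin']
    ok=(d>0)&(P[...,0]>.38)&(P[...,0]<.75)&(P[...,1]>.1)&(P[...,1]<.34)
    print(c,np.histogram(P[ok][:,2],np.arange(-.005,.2,.01)))
    for lo,hi,n in((.043,.056,'plate'),(.056,.07,'chuck'),(.075,.09,'pushtop'),(.1,.19,'cover')):
        m=ok&(P[...,2]>lo)&(P[...,2]<hi)&(P[...,0]<.64)
        q=P[m]
        if len(q)<5: continue
        r=cv2.minAreaRect((q[:,:2]*1000).astype(np.float32)); print(n,len(q),r, q.mean(0),q.max(0),q.min(0))
    if c=='top':
        im=s['frame'][120:260,110:240]; cv2.imwrite('pics/crop.png',cv2.resize(im,None,fx=4.3,fy=4.3,interpolation=2))
    for l in('bell_cover','bell_carriage','bell_cover_edge'):
        for p in robot.silhouettes(l,c)[:1]:
            q=P[p['mask']&ok]; q=q[q[:,2]>.03]
            if len(q): print(l,p['confidence'],len(q),cv2.minAreaRect((q[:,:2]*1000).astype(np.float32)),q.mean(0),q.min(0),q.max(0))
```

```text
top (array([4693,  803,  105,  218,  352,  565,  526,  562,  107,   60,   42,
         52,   45,   52,   77,   95,  110,   58,   51,   39]), array([-0.005,  0.005,  0.015,  0.025,  0.035,  0.045,  0.055,  0.065,
        0.075,  0.085,  0.095,  0.105,  0.115,  0.125,  0.135,  0.145,
        0.155,  0.165,  0.175,  0.185,  0.195]))
plate 680 ((511.98651123046875, 212.7162322998047), (100.54385375976562, 153.8831024169922), 81.84548950195312) [0.477 0.212 0.047] [0.594 0.271 0.055] [0.434 0.153 0.043]
chuck 1042 ((510.4119873046875, 214.73155212402344), (95.6717758178711, 150.05218505859375), 81.67701721191406) [0.538 0.21  0.065] [0.588 0.264 0.07 ] [0.433 0.159 0.056]
pushtop 129 ((502.0642395019531, 247.87313842773438), (167.93978881835938, 53.1429557800293), 21.166278839111328) [0.495 0.241 0.082] [0.59  0.266 0.089] [0.432 0.194 0.075]
cover 496 ((585.7285766601562, 235.96835327148438), (55.14585494995117, 181.77157592773438), 51.12311935424805) [0.566 0.248 0.144] [0.64  0.281 0.189] [0.502 0.157 0.1  ]
bell_cover 0.71 500 ((546.1930541992188, 266.7112121582031), (20.5141658782959
[... 1348 characters left out ...]
7539062, 252.22161865234375), (45.97544860839844, 152.12864685058594), 55.89405059814453) [0.561 0.263 0.14 ] [0.64  0.282 0.19 ] [0.504 0.191 0.1  ]
bell_cover 0.89 1099 ((542.8404541015625, 230.04100036621094), (95.96704864501953, 98.24629211425781), 79.98033905029297) [0.548 0.268 0.117] [0.496 0.179 0.042] [0.593 0.282 0.172]
bell_carriage 0.89 2655 ((514.2709350585938, 222.39892578125), (119.57560729980469, 153.77499389648438), 82.34253692626953) [0.516 0.241 0.079] [0.434 0.156 0.033] [0.595 0.282 0.172]
bell_cover_edge 0.74 1034 ((541.8822021484375, 235.94488525390625), (86.9889907836914, 89.76905822753906), 78.3922119140625) [0.548 0.269 0.119] [0.504 0.185 0.06 ] [0.593 0.282 0.171]
```

View pics/crop.png

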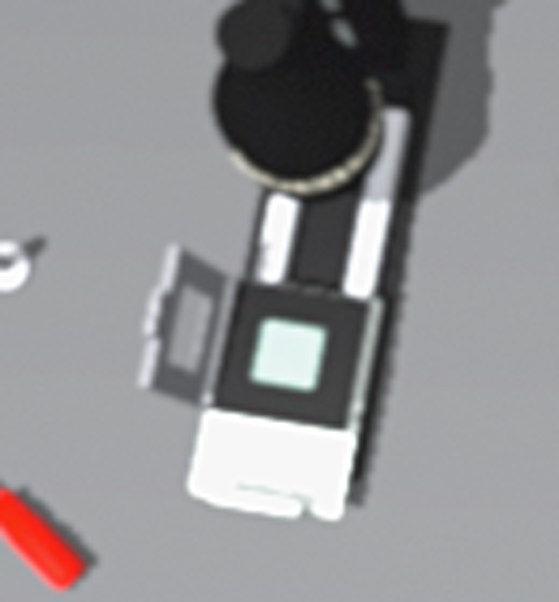

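Fitted: station yaw ≈ -0.14 rad, hinge ≈ (0.546, 0.258), push face ≈ (0.436, 0.224), carriage all out (0.14), cover leaning slightly outward. These agree with the given sizes. Moving over.

```bash
python3 -m jog '[[-1,19,-22,-10,0.03],[-1,38,-44,-20,0.06],[-1,57,-66,-30,0.1],[-1,76,-88,-40,0.13],[-1,95,-110,-50,0.16],[-1,114,-132,-60,0.2],[-1,133,-154,-70,0.23],[-1,152,-176,-80,0.26],[-1,171,-198,-90,0.3],[-1,190,-220,-100,0.33],[-1,209,-242,-100,0.36],[-1,219,-259,-100,0.38]]' 20
```

```text
time: 2.3
tcp_pos: [0.3008, -0.3018, 0.3322]
orientation: [0.998, -0.071, 0.001, 0.001]
wrist_force: [-0.4, -0.1, 0.2]
gripper_width: -0.0001
grip_force: 0.0
```

```bash
python3 -m jog '[[-1,12,-35,0,0],[-1,24,-70,0,0],[-1,36,-106,0,0],[-1,48,-142,0,0],[-1,60,-178,0,0],[-1,72,-214,0,0],[-1,84,-250,0,0],[-1,96,-286,0,0],[-1,108,-322,0,0],[-1,116,-358,0,0],[-1,124,-394,0,0],[-1,130,-430,0,0]]'
python3 - <<'E'
from h import *
t=robot.sense(); R=Rotation.from_quat(t['orientation']).as_matrix(); print(t['tcp_pos'],R.T@(np.array([.556,.332,.25])-t['tcp_pos'])*1000)
E
```

```text
time: 3.3
tcp_pos: [0.4892, 0.1047, 0.3317]
orientation: [0.997, -0.072, 0.001, 0.0]
wrist_force: [1.0, 0.2, 0.4]
gripper_width: 0.0001
grip_force: 0.0
[0.4892222  0.10465858 0.33165148] [  33.55297033 -234.53901575   81.70683247]
```

```bash
python3 -m jog '[[-1,5,-35,0,0],[-1,10,-70,0,0],[-1,15,-105,0,0],[-1,20,-140,0,0],[-1,25,-175,0,0],[-1,30,-210,0,0],[-1,33,-245,20,0],[-1,33,-250,60,0],[-1,33,-250,100,0],[-1,33,-250,140,0],[-1,33,-250,180,0],[-1,33,-250,180,0]]'
cat > m.py <<'E'
from h import *
import sys
np.set_printoptions(precision=3,suppress=True)
s=snap('scene',sys.argv[1]); d=s['depth']
v,u=np.mgrid[:384,:512]
R=Rotation.from_quat(s['rotation']).as_matrix()
P=np.stack([(u-s['cx'])/s['fx']*d,-(v-s['cy'])/s['fy']*d,-d],-1)@R.T+s['origin']
for p in robot.silhouettes('bell_cover_edge','scene')[:1]:
    q=P[p['mask']&(d>0)]; print(p['confidence'],q.mean(0),np.percentile(q,[2,50,98],axis=0))
for l in('bell_cover_edge','bell_push'):
    for p in robot.spot_point(l,'scene')[:1]:
        x,y=p['point'][0]*512,p['point'][1]*384; print(l,p['confidence'],x,y,world(s,x,y))
t=robot.sense(); T=Rotation.from_quat(t['orientation']).as_matrix()
print(t['tcp_pos'],'hinge rel tool mm',T.T@(np.array([.546,.258,.066])-t['tcp_pos'])*1000)
cv2.imwrite('pics/%s.png'%sys.argv[1],cv2.resize(s['frame'][180:320,150:350],None,fx=3,fy=3,interpolation=2))
E
python3 m.py a1
```

```text
time: 4.3
tcp_pos: [0.5539, 0.3429, 0.1431]
orientation: [0.997, -0.071, -0.004, 0.004]
wrist_force: [-0.4, -0.7, -0.5]
gripper_width: -0.0001
grip_force: 0.0
0.69 [0.536 0.27  0.111] [[0.505 0.258 0.07 ]
 [0.522 0.271 0.11 ]
 [0.59  0.28  0.157]]
bell_cover_edge 0.75 270.592 261.0816 [0.553 0.381 0.289]
bell_push 0.71 316.416 272.9856 [0.446 0.243 0.077]
[0.558 0.347 0.155] hinge rel tool mm [ 0.598 90.023 88.333]
```

View pics/a1.png

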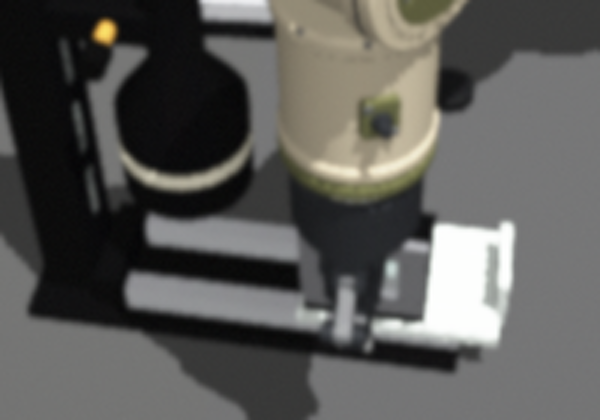

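The fingertips stand outside the cover, about 30 mm from it and clear of the post. Now I sweep the cover over along its arc.

```bash
python3 -m jog '[[-1,0,15,8,0],[-1,0,30,12,0],[-1,0,42,12,0],[-1,0,52,12,0],[-1,0,61,12,0],[-1,0,69,13,0],[-1,0,76,13,0],[-1,0,83,13,0],[-1,0,89,14,0],[-1,0,96,16,0],[-1,0,102,18,0],[-1,0,108,20,0]]' && python3 m.py a2
```

```text
time: 5.5
tcp_pos: [0.5413, 0.2385, 0.131]
orientation: [0.997, -0.071, -0.0, 0.0]
wrist_force: [0.6, 2.4, 0.2]
gripper_width: 0.0005
grip_force: 0.7
0.92 [0.544 0.24  0.107] [[0.502 0.214 0.069]
 [0.544 0.242 0.106]
 [0.588 0.264 0.15 ]]
bell_cover_edge 0.74 275.3024 244.608 [0.541 0.282 0.216]
bell_push 0.62 315.6992 271.98720000000003 [0.442 0.215 0.045]
[0.541 0.239 0.131] hinge rel tool mm [  1.922 -19.874  64.966]
```

View pics/a2.png

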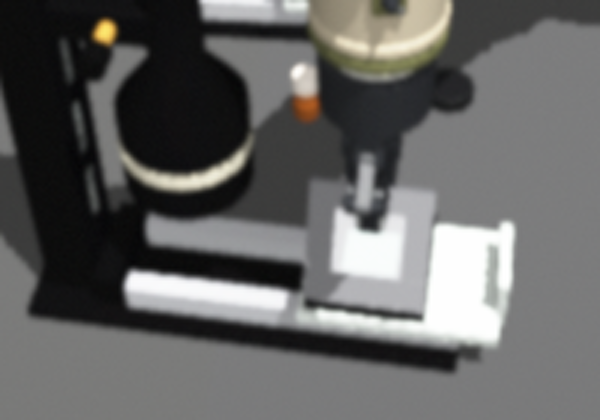

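Cover is tilted to about 60° with 2.4 N on the tips. Continuing down the arc.

```bash
python3 -m jog '[[-1,0,6,3,0],[-1,0,11,7,0],[-1,0,16,11,0],[-1,0,21,16,0],[-1,0,26,21,0],[-1,0,30,26,0],[-1,0,33,32,0],[-1,0,36,38,0],[-1,0,38,43,0],[-1,0,40,48,0],[-1,0,42,52,0],[-1,0,43,55,0]]' && python3 m.py a3
```

```text
time: 6.7
tcp_pos: [0.5351, 0.1963, 0.0756]
orientation: [0.997, -0.071, -0.0, 0.0]
wrist_force: [0.8, 0.9, 1.9]
gripper_width: -0.0004
grip_force: 0.4
0.63 [0.541 0.218 0.073] [[0.498 0.17  0.069]
 [0.541 0.22  0.073]
 [0.586 0.258 0.078]]
bell_cover_edge 0.62 275.9168 242.9952 [0.538 0.242 0.175]
bell_push 0.58 317.7984 270.4896 [0.443 0.238 0.08 ]
[0.535 0.196 0.076] hinge rel tool mm [  1.906 -62.466  10.202]
```

```bash
python3 -m jog '[[-1,0,0,1,0],[-1,0,0,2,0],[-1,0,0,3,0],[-1,0,0,4,0],[-1,0,0,4,0],[-1,0,0,4,0]]'
```

```text
time: 7.4
tcp_pos: [0.5354, 0.1965, 0.0722]
orientation: [0.997, -0.071, -0.0, 0.0]
wrist_force: [0.7, 0.4, 0.3]
gripper_width: 0.0001
grip_force: 0.0
```

```bash
python3 -m jog '[[-1,0,0,1,0],[-1,0,0,2,0],[-1,0,0,2,0],[-1,0,0,3,0],[-1,0,0,3,0]]'
```

```text
time: 7.82
tcp_pos: [0.5363, 0.1964, 0.0709]
orientation: [0.997, -0.071, 0.001, 0.0]
wrist_force: [-2.8, -3.8, 16.3]
gripper_width: -0.0001
grip_force: 7.8
```

The cover bottoms out at 16 N. I retreat upward, move to the front of the push plate, and check the cover there.

```bash
python3 -m jog '[[-1,0,0,-15,0],[-1,0,0,-45,0],[-1,-20,-4,-60,0],[-1,-50,-10,-60,0],[-1,-80,-14,-60,0],[-1,-110,-14,-60,0],[-1,-140,-14,-60,0],[-1,-155,-14,-60,0],[-1,-155,-14,-40,0],[-1,-155,-14,-10,0],[-1,-155,-14,13,0],[-1,-155,-14,13,0]]' && python3 m.py a4
python3 - <<'E'
from h import *
t=robot.sense(); T=Rotation.from_quat(t['orientation']).as_matrix()
print('push rel',T.T@(np.array([.436,.224,.06])-t['tcp_pos'])*1000)
E
```

```text
time: 8.82
tcp_pos: [0.3816, 0.2309, 0.0529]
orientation: [0.997, -0.071, -0.003, 0.001]
wrist_force: [-0.6, -0.8, -0.4]
gripper_width: 0.0006
grip_force: 0.0
0.6 [ 0.542 -0.116  0.084] [[ 0.464 -0.198 -0.   ]
 [ 0.546 -0.102  0.076]
 [ 0.61  -0.092  0.163]]
bell_cover_edge 0.65 274.5856 247.18080000000003 [0.536 0.163 0.071]
bell_push 0.78 318.0032 270.4896 [0.442 0.238 0.08 ]
[0.385 0.233 0.058] hinge rel tool mm [156.141 -47.65   -8.057]
push rel [52.05311238  1.58505996 -2.25317207]
```

View pics/a4.png

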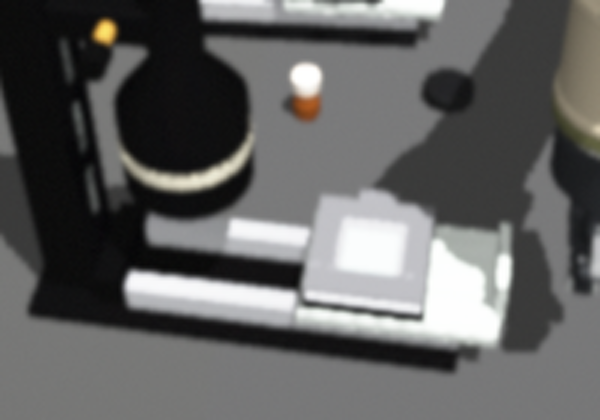

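The cover lies flat (free edge at 0.071 m) and the fingers are centred in front of the push plate. Pushing home.

```bash
python3 -m jog '[[-1,15,1,0,0],[-1,28,1,0,0],[-1,36,1,0,0],[-1,44,1,0,0],[-1,54,1,0,0],[-1,66,1,0,0],[-1,80,1,0,0],[-1,94,1,0,0],[-1,108,1,0,0],[-1,122,1,0,0],[-1,134,1,0,0],[-1,144,1,0,0]]'; python3 m.py a5
```

```text
time: 10.02
tcp_pos: [0.5267, 0.2111, 0.0563]
orientation: [0.997, -0.071, -0.001, -0.0]
wrist_force: [-5.8, 0.3, 4.1]
gripper_width: -0.0002
grip_force: 2.4
bell_cover_edge 0.88 230.5024 239.50080000000003 [0.634 0.215 0.155]
bell_push 0.74 271.9232 265.6896 [0.544 0.227 0.081]
[0.526 0.211 0.056] hinge rel tool mm [ 12.735 -49.437  -9.789]
```

View pics/a5.png

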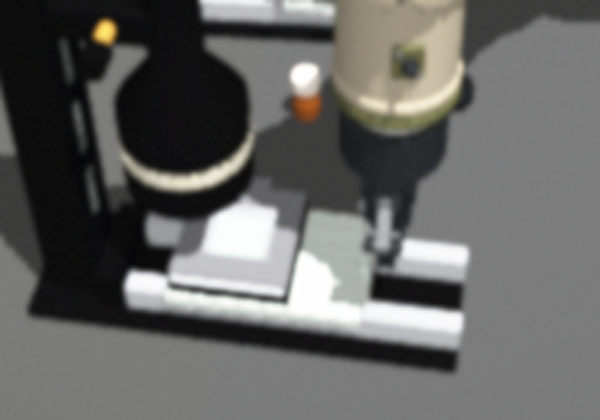

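The carriage is sliding with the cover shut, and roughly 35–40 mm remain. The wrist stays clear of the probe.

```bash
python3 -m jog '[[-1,6,0,0,0],[-1,12,0,0,0],[-1,17,0,0,0],[-1,21,0,0,0],[-1,24,0,0,0],[-1,27,0,0,0],[-1,29,0,0,0],[-1,31,0,0,0],[-1,32,0,0,0]]'
```

```text
time: 10.97
tcp_pos: [0.5582, 0.2065, 0.0562]
orientation: [0.997, -0.071, -0.0, -0.0]
wrist_force: [-3.3, 3.3, -0.8]
gripper_width: 0.0001
grip_force: 2.0
```

```bash
python3 -m jog '[[-1,2,0,0,0],[-1,3,0,0,0],[-1,4,0,0,0],[-1,5,0,0,0],[-1,6,0,0,0],[-1,6,0,0,0]]'
```

```text
time: 11.47
tcp_pos: [0.5611, 0.206, 0.0562]
orientation: [0.998, -0.07, -0.003, 0.001]
wrist_force: [-18.4, 0.9, 11.0]
gripper_width: -0.0001
grip_force: 9.1
```

```bash
python3 -m jog '[[-1,1,0,0,0],[-1,2,0,0,0],[-1,2,0,0,0]]'; python3 -m jog '[[-1,-10,0,0,0],[-1,-30,0,0,0],[-1,-60,0,0,0],[-1,-90,0,0,0],[-1,-110,0,-20,0],[-1,-120,0,-60,0],[-1,-120,0,-100,0],[-1,-120,0,-100,0]]'; python3 m.py a6
```

```text
time: 11.72
tcp_pos: [0.5611, 0.2059, 0.0562]
orientation: [0.998, -0.07, -0.004, 0.002]
wrist_force: [-28.1, -1.3, 18.4]
gripper_width: -0.0002
grip_force: 14.0
time: 12.38
tcp_pos: [0.4505, 0.2237, 0.1636]
orientation: [0.997, -0.071, 0.006, -0.001]
wrist_force: [0.7, -0.1, 0.3]
gripper_width: -0.0003
grip_force: 0.0
0.82 [0.672 0.206 0.071] [[0.63  0.159 0.068]
 [0.67  0.207 0.071]
 [0.721 0.238 0.074]]
bell_cover_edge 0.58 220.1088 238.31040000000002 [0.653 0.232 0.178]
bell_push 0.95 257.024 262.3104 [0.577 0.216 0.08 ]
[0.448 0.221 0.156] hinge rel tool mm [ 92.105 -50.556  89.85 ]
```

View pics/a6.png

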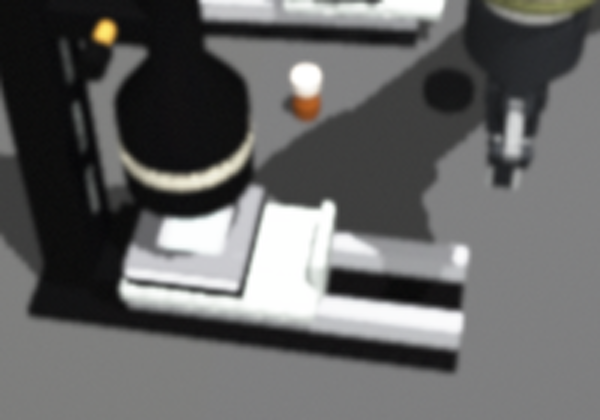

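The carriage is hard against its stop (no motion at 28 N, about 0.14 m travelled). The cover is flat at 0.071 m and the robot is clear.

```bash
python3 -c "
from rig import robot
print(robot.job_done())"
```

```text
the job is handed in; nothing more can be done
None
```

I pushed the bell station's cover shut flat on the chuck, then pushed the carriage by its front plate fully home against its stop. I backed the arm clear and handed the job in at about 12.5 s; the slim station and the loose things were not touched.

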